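# Line up the containers by height on the bench rail

### The arm

A 6-joint arm with a two-finger parallel gripper is mounted at the origin on a cart in front of the work surface, level with it; the furniture and walls round the work are solid. World frame = base frame: x ahead of the robot, y to its left, z up, the work surface at z = 0. Lengths are in m, angles in degrees, forces in N, time in s.
With the tool pointing down it reaches from about 0.4 to 0.825 m from the base axis. Payload 7 kg.
Tool frame: the origin (TCP) lies between the finger pads; the fingertips stand 11 mm ahead of it and the grasp point (between the pads) lies 8 mm behind it (r.tcp_to_tips is the distance from the TCP to the fingertips, in m); x points along the fingers, y is the direction in which the jaws open and shut, and the axes are right-handed (so a half turn about x gives the same grasp; the last joint's range is limited). The gripper opens to 88 mm and grips with 3 to 60 N. Pads are 19 mm wide; open, the fingers measure 130 mm over their backs; the gripper's body (78 mm by 193 mm) begins 47 mm behind the grasp point.
Start: joints at [92.023, 20.546, 0.682, 0, -70.136, -16.507], TCP at [0.169, 0.654, 0.238] pointing down, gripper open.
Joint ranges: [-176.03, 176.03], [-82.01, 121.73], [-58.28, 71.71], [-173.87, 95.51], [-174.79, -0.11], [-173.66, 173.66]. Speed limits (degrees/s): [136.94, 136.94, 172.46, 180, 180, 180].

### API

Orientations are given as [roll, pitch, yaw] about the fixed x, y, z axes, in that order (R = Rz(yaw) Ry(pitch) Rx(roll)).
In Python, from plant import r gives the robot as it stands.
- The arm moves only by the tool arm_command, never from a script. Its argument "plan" is a list of rows, each an object of numbers: "dx", "dy", "dz": the shift along the tool's x, y, z each as a share of 0.02 m, from -1 to 1; "wx", "wy", "wz": the turn, a rotation vector about the tool's x, y, z each as a share of 0.08 rad, from -1 to 1. In form: [{"dx": .., "dy": .., "dz": .., "wx": .., "wy": .., "wz": ..}, ...]. A call has 1 to 20 rows; each row shifts and turns the pose as measured when the row begins, along the tool's axes as they then stand; what a row does not reach is not made up. A row lasts 1/12 s, in which the tool goes at most 41.7 mm and 7.16 degrees, less where a joint would pass 70% of its speed; a pose out of reach is approached as far as the arm can. A call with a number of a shift or a turn outside -1 to 1 is refused whole. A call with a gripper value outside its range is refused whole. "fingers" is the closure, from -1 (fully open) to 1 (shut), so that 0 is half open, set as the call begins (left out, the last holds). The fingers move at their own pace and stop on an object; "force" is the grip in N (left out, the last holds). Time passes only in rows, so rows that do not move let the fingers close. It gives the time, the measured TCP pose, the force and the opening at its end, in the units of the state.
- r.get_state(): the state, without advancing time (a new reading comes with each control period).
- r.capture(name): name is "side" or "top"; returns (picture, depth): 400x640x3 uint8, red, green, blue; 400x640 float32, m along the optical axis (not along the pixel's ray), 0 where there is no reading.
- r.camera_model(name): a dict with "vertical_fov" (degrees; the focal length in pixels is half the picture's height over the tangent of half this angle, whatever the lens; pixels are square), "cx", "cy" (the principal point, pixels), "dist" ([k1, k2, p1, p2, k3] as OpenCV has them; the pictures are not rectified), "R" (3x3) and "t" (3): a world point X has camera coordinates R X + t. Camera axes: x right, y down, z forward; pixel columns grow to the right and rows downward; lengths in m; the calibration is good to about 2 mm. A picture is of the moment at which its call begins. camera_model takes no time and is no camera call.
- r.close_job(): hands the job in, once; it reports no verdict.
Trained networks look in the newest picture that a camera, given by its name, has taken for a name from the list of things; names that differ only in an ending like _2 or _b are one class to them, and where a whole thing is asked for, a point or a joint stands for the part that bears it (a point fixed in the world has none). Each returns a list of dicts, best first, with "score" (0 to 1); they miss things now and then, are a little off and sometimes report something else, mostly with a low value. They report only what shows in the picture. A call takes as long as a camera call. They do not tell look-alikes from the thing itself.
- r.cut_out(camera, query): "mask" (400x640 bool, what is visible of it) and "bbox" ([left, top, width, height] in pixels, round what is visible of it).
- r.spot_point(camera, query): "centre" ([column, row] in pixels: a listed point, or the origin of a listed thing).
The state is a dict: "time_s": time; "joints": joint angles; "qd": joint speeds; "joint_torque": joint torques, N m; "tcp_pos": TCP position; "eef_rot": TCP orientation; "contact_force": force on the tool from outside, world axes, zero at the start; "moment": the same for the moment, N m; "gripper_width": finger opening in m.
Only numpy, scipy, OpenCV 4.12 (cv2) and the standard library are available. Lean on these libraries where they do the work, as an engineer would, in place of code of your own. Each camera call takes 0.05 s, during which the arm holds its last target.

### The job

Line up the four containers by height on the bench rail, one standing upright on the middle of each white disc: the shortest on the disc next to the green end stop, then each taller one in turn, with the tallest at the grey end. Keep the containers upright throughout and leave them all standing free.

Things in the scene. Friction and masses are not known exactly. Their poses are not given: they have to be found in the camera images.
- cup_mid (a point): Sample cup with yellow screw lid, the shortest: 60 mm tall, lid 49 mm across (its top 15 mm), body below it 42 mm across. Loose, standing upright on the worktop. The point is on its axis, half-way up; z axis up. Round, so its yaw does not matter.
- pot_mid (a point): Brown amber pot with white cap: 75 mm tall, 40 mm across. Loose, standing upright on the worktop. The point is on its axis, half-way up; z axis up. Round, so its yaw does not matter.
- red_bottle_mid (a point): White bottle with red cap: 104 mm tall, body 48 mm across up to about 75 mm, cap 31 mm across (its top 20 mm). Loose, standing upright on the worktop. The point is on its axis, half-way up; z axis up. Round, so its yaw does not matter.
- blue_bottle_mid (a point): White bottle with blue cap, the tallest: 115 mm tall, body 44 mm across up to about 85 mm, cap 33 mm across (its top 22 mm). Loose, standing upright on the worktop. The point is on its axis, half-way up; z axis up. Round, so its yaw does not matter.
- disc_1: Fixed flat disc, white with a blue rim, 66 mm across, 3 mm thick, leftmost (+y end) as seen from the robot of four in a straight row 90 mm apart on a flat aluminium rail 6 mm thick. Origin: centre of the underside; its top, where a container stands, is 3 mm above that (9 mm above the worktop). x axis: across the row, away from the robot; y axis: along the row, to the left.
- disc_2: Fixed flat disc, white with a blue rim, 66 mm across, 3 mm thick, second from the left of four in a straight row 90 mm apart on a flat aluminium rail 6 mm thick. Origin: centre of the underside; its top, where a container stands, is 3 mm above that (9 mm above the worktop). x axis: across the row, away from the robot; y axis: along the row, to the left.
- disc_3: Fixed flat disc, white with a blue rim, 66 mm across, 3 mm thick, third from the left of four in a straight row 90 mm apart on a flat aluminium rail 6 mm thick. Origin: centre of the underside; its top, where a container stands, is 3 mm above that (9 mm above the worktop). x axis: across the row, away from the robot; y axis: along the row, to the left.
- disc_4: Fixed flat disc, white with a blue rim, 66 mm across, 3 mm thick, rightmost (-y end) of four in a straight row 90 mm apart on a flat aluminium rail 6 mm thick. Origin: centre of the underside; its top, where a container stands, is 3 mm above that (9 mm above the worktop). x axis: across the row, away from the robot; y axis: along the row, to the left.
- green_stop: Fixed green block, 60 x 26 x 26 mm (26 mm along the row), on one end of the rail, left or right, 70 mm beyond the end disc; a grey block of that size is on the other end. Origin: centre of the underside. The rail (84 x 450 mm, fixed on the worktop) has a dark lip 12 mm high along its far edge, 42 to 48 mm behind the disc centres.
Mind the look-alikes: they are no part of the job. What is shaped like the part that bears blue_bottle_mid but purple is not meant.

How it is judged:
By the outcome, as a careful person would: the job done as asked, in the order asked, and still so for the second after the job is handed in, with the robot touching nothing.
It also fails if it takes over 90 s, if anything falls off the work surface, if the arm or the gripper's body presses on something with over 40 N, if the wrist force passes 120 N, or if a joint passes its speed limit or range.

## Working session

There is one attempt and no reset: what is moved stays moved. The work goes in short steps, Python scripts to look and compute and a tool call to move; the robot and the scene stay as the last step left them, time stands still between calls to the robot, and variables do not carry over. Pictures are saved under pics/ and viewed, and the job is handed in when it is done.

Besides the shell and the picture viewer there is one more tool, called as name(argument=value, ...) on one line, values as JSON. arm_command: Moves the arm, as the interface text tells. Shift numbers are shares of 0.02 m and turn numbers shares of 0.08 rad, none past 1 either way. Its arguments: {"type":"object","properties":{"plan":{"type":"array","items":{"type":"object","properties":{"dx":{"type":"number"},"dy":{"type":"number"},"dz":{"type":"number"},"wx":{"type":"number"},"wy":{"type":"number"},"wz":{"type":"number"}}}},"fingers":{"type":"number"},"force":{"type":"number"}},"required":["plan"]}

```bash
mkdir -p pics; ls; python3 - <<'E'
from plant import r
import cv2
print(r.get_state())
for n in ("side","top"):
    p,d=r.capture(n); cv2.imwrite(f"pics/{n}0.png",p[:,:,::-1]); m=r.camera_model(n); print(n,m)
E
```

```text
pics
{'time_s': 0.0, 'joints': array([ 9.20218060e+01,  2.05894231e+01,  6.33162434e-01, -2.09485422e-02,
       -7.01348017e+01, -1.65091578e+01]), 'qd': array([-0.04009619,  0.0216621 ,  0.10296884,  0.0177867 , -0.04439716,
        0.11398364]), 'joint_torque': array([-9.85442566e-04, -5.82706618e+01,  2.93063271e+01,  6.99747115e+00,
        6.99141747e-03, -1.60666855e-04]), 'tcp_pos': array([0.1687383 , 0.65307874, 0.23663813]), 'eef_rot': array([  94.30794992,   89.90683184, -100.18653594]), 'contact_force': array([ 0.14336617,  0.33706117, -0.32118637]), 'moment': array([ 0.02205518,  0.00353354, -0.03905522]), 'gripper_width': 0.08785111364650554}
side {'vertical_fov': 56.63652595200447, 'cx': 317.2974955347326, 'cy': 201.81543851279378, 'dist': array([-0.06294552,  0.        ,  0.        ,  0.        ,  0.        ]), 'R': array([[ 0.88988079, -0.45561552,  0.02294929],
       [-0.15161614, -0.34282456, -0.92708353],
       [ 0.43026123,  0.82151434, -0.37415166]]), 't': array([-0.42142518,  0.15924954,  0.84817057])}
top {'vertical_fov': 45.35089670160552, 'cx': 319.69153946506833, 'cy': 189.79680689697915, 'dist': array([-0.06608912,  0.        ,  0.        ,  0.        ,  0.        ]), 'R': array([[-0.0167829 , -0.99959433,  0.02301096],
       [-0.99200131,  0.01376696, -0.12547458],
       [ 0.12510688, -0.02493273, -0.99182994]]), 't': array([0.06384474, 0.51685211, 1.14709749])}
```

View pics/top0.png

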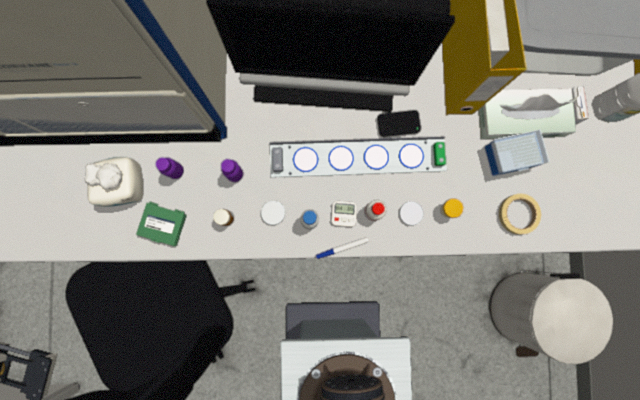

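View pics/side0.png

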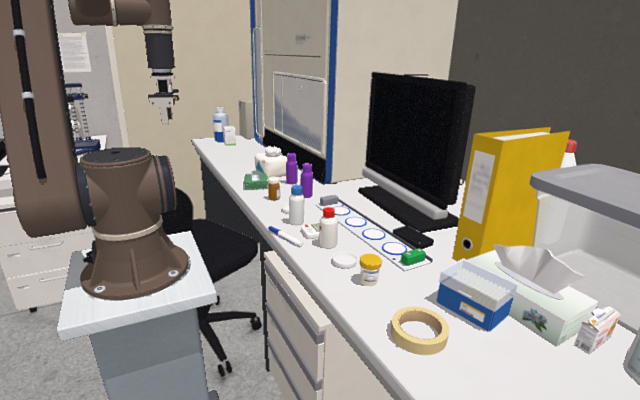

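```bash
cat > h.py <<'E'
import numpy as np, cv2
from plant import r
def K(m): f=200/np.tan(np.radians(m["vertical_fov"]/2)); return np.array([[f,0,m["cx"]],[0,f,m["cy"]],[0,0,1]])
def ray(m,uv):
    n=cv2.undistortPoints(np.array(uv,float).reshape(-1,1,2),K(m),m["dist"]).reshape(-1,2)
    d=np.c_[n,np.ones(len(n))]; return d
def onz(m,uv,z):
    d=ray(m,uv)@m["R"]; c=-m["R"].T@m["t"]; s=(z-c[2])/d[:,2]; return c+s[:,None]*d
def pts(m,mask,dep):
    v,u=np.nonzero(mask&(dep>0)); d=ray(m,np.c_[u,v])*dep[v,u][:,None]; return (d-m["t"])@m["R"]
def proj(m,X): return cv2.projectPoints(np.array(X,float).reshape(-1,3),cv2.Rodrigues(m["R"])[0],m["t"],K(m),m["dist"])[0].reshape(-1,2)
E
python3 - <<'E'
from h import *
np.set_printoptions(precision=4,suppress=True)
P={n:r.capture(n) for n in("top","side")}
H={"cup_mid":.06,"pot_mid":.075,"red_bottle_mid":.104,"blue_bottle_mid":.115}
for q in list(H)+["disc_1","disc_2","disc_3","disc_4","green_stop"]:
  for n in("top","side"):
    m=r.camera_model(n)
    z=H[q]/2 if q in H else .006
    for a in r.spot_point(n,q)[:6]: print(q,n,round(a["score"],2),np.round(a["centre"],1),onz(m,[a["centre"]],z)[0][:2])
    if q in H and n=="top":
      for a in r.cut_out(n,q)[:3]:
        X=pts(m,a["mask"],P[n][1]); zt=np.percentile(X[:,2],95); c=X[X[:,2]>zt-.006]
        print("   mask",round(a["score"],2),a["bbox"],"ztop",zt,"c",(c.max(0)+c.min(0))[:2]/2,(c.max(0)-c.min(0))[:2])
m=r.camera_model("top");X=pts(m,np.ones((400,640),bool),P["top"][1]);
U=X.reshape(-1,3)
print("behind rail")
for y0 in np.arange(-.4,.5,.05):
    s=U[(abs(U[:,1]-y0)<.025)&(U[:,0]>.35)&(U[:,0]<.95)]
    print(round(y0,2),[ (round(x,2),round(s[abs(s[:,0]-x)<.02][:,2].max(),3)) for x in np.arange(.4,.95,.04) if (abs(s[:,0]-x)<.02).any()])
E
```

```text
cup_mid top 0.81 [448.9 210.7] [ 0.4613 -0.2639]
   mask 0.67 [442.3, 197.6, 23.2, 20.5] ztop 0.06258061976943975 c [ 0.4667 -0.2661] [0.0465 0.0452]
cup_mid side 0.91 [369.6 268.4] [ 0.4715 -0.2592]
pot_mid top 0.58 [223.1 216.2] [0.4557 0.2919]
   mask 0.6 [211.9, 208.8, 22.3, 16.0] ztop 0.07713329422506103 c [0.4524 0.2905] [0.0355 0.0333]
pot_mid side 0.59 [272.5 189. ] [0.45   0.2919]
red_bottle_mid top 0.56 [374.3 206. ] [ 0.4739 -0.075 ]
   mask 0.95 [363.4, 197.9, 25.8, 22.9] ztop 0.10583769278684446 c [ 0.4646 -0.0765] [0.0278 0.0283]
red_bottle_mid side 0.96 [327.2 229.4] [ 0.4571 -0.0854]
red_bottle_mid side 0.63 [337.5 215.3] [ 0.5261 -0.019 ]
blue_bottle_mid top 0.8 [234.9 167.3] [0.5722 0.2607]
blue_bottle_mid top 0.71 [308.2 216.8] [0.4498 0.0851]
blue_bottle_mid top 0.66 [169.7 165.7] [0.5784 0.419 ]
   mask 0.87 [221.7, 157.8, 22.8, 24.8] ztop 0.11657909108512661 c [0.568  0.2703] [0.0286 0.0281]
   mask 0.57 [156.0, 154.9, 30.3, 25.1] ztop 0.11610476482657256 c [0.5729 0.4208] [0.0286 0.0291]
   mask 0.5 [296.9, 208.3, 21.7, 21.5] ztop 0.11692509672679745 c [0.4466 
[... 9005 characters left out ...]
at64(0.52), np.float64(0.005)), (np.float64(0.56), np.float64(0.006)), (np.float64(0.6), np.float64(0.007)), (np.float64(0.64), np.float64(0.709))]
0.4 [(np.float64(0.4), np.float64(0.037)), (np.float64(0.44), np.float64(0.036)), (np.float64(0.48), np.float64(0.035)), (np.float64(0.52), np.float64(0.005)), (np.float64(0.56), np.float64(0.121)), (np.float64(0.6), np.float64(0.121)), (np.float64(0.64), np.float64(0.713))]
0.45 [(np.float64(0.4), np.float64(0.037)), (np.float64(0.44), np.float64(0.038)), (np.float64(0.48), np.float64(0.036)), (np.float64(0.52), np.float64(0.007)), (np.float64(0.56), np.float64(0.119)), (np.float64(0.6), np.float64(0.116)), (np.float64(0.64), np.float64(0.712))]
```

```bash
python3 - <<'E'
from h import *
from scipy.spatial.transform import Rotation as Ro
np.set_printoptions(precision=4,suppress=True)
p,d=r.capture("top"); m=r.camera_model("top")
hsv=cv2.cvtColor(p,cv2.COLOR_RGB2HSV)
b=cv2.inRange(hsv,(100,70,40),(130,255,255)); b[:140]=0;b[175:]=0;b[:,:285]=0;b[:,430:]=0
n,l,s,c=cv2.connectedComponentsWithStats(b)
C=[]
for i in range(1,n):
    if s[i,4]<25: continue
    v,u=np.nonzero(l==i); e=cv2.fitEllipse(np.c_[u,v].astype(np.float32)); X=onz(m,[e[0]],.009)[0]; print(s[i],e,X); C.append(X[:2])
# containers: side view depth too
ps,ds=r.capture("side"); ms=r.camera_model("side")
for q,g in {"cup":(.467,-.266,.06),"pot":(.452,.2905,.075),"red":(.4646,-.0765,.104),"blue":(.4466,.0822,.115)}.items():
  for nm,mm,dd in(("top",m,d),("side",ms,ds)):
    X=pts(mm,np.ones((400,640),bool),dd)
    k=(np.hypot(X[:,0]-g[0],X[:,1]-g[1])<.034)&(X[:,2]>.015)
    A=X[k]; t=A[A[:,2]>g[2]-.012]
    print(q,nm,len(t),t.min(0),t.max(0),"mid",(t.min(0)+t.max(0))[:2]/2)
R=Ro.from_euler("xyz",r.get_state()["eef_rot"],degrees=True).as_matrix(); print(R)
im=np.vstack([cv2.resize(p[140:240,200:480],None,fx=2.8,fy=2.8,interpolation=2),cv2.resize(ps[150:260,260:440],(784,300),interpolation=2)]); cv2.imwrite("pics/crop1.png",im[:,:,::-1])
E
```

```text
[399 143  25  26 119] ((410.9771728515625, 155.5052947998047), (23.299968719482422, 24.17767333984375), 133.75711059570312) [ 0.6056 -0.1792  0.009 ]
[364 144  25  26 122] ((375.8714599609375, 156.6232147216797), (23.694520950317383, 24.217782974243164), 135.41580200195312) [ 0.6037 -0.089   0.009 ]
[293 147  26  25 127] ((305.2550354003906, 159.08116149902344), (23.842336654663086, 24.362794876098633), 83.47212982177734) [0.5995 0.0906 0.009 ]
[328 146  26  25 129] ((340.6293640136719, 157.8030242919922), (23.845640182495117, 24.26262855529785), 99.4770278930664) [0.6017 0.0009 0.009 ]
cup top 311 [ 0.4434 -0.2885  0.0483] [ 0.4903 -0.2438  0.0662] mid [ 0.4669 -0.2661]
cup side 300 [ 0.4417 -0.2927  0.0481] [ 0.489  -0.2439  0.0626] mid [ 0.4653 -0.2683]
pot top 199 [0.4346 0.2727 0.0631] [0.4709 0.3077 0.0803] mid [0.4527 0.2902]
pot side 75 [0.4336 0.2706 0.0631] [0.4721 0.3108 0.0794] mid [0.4528 0.2907]
red top 136 [ 0.4507 -0.0905  0.0922] [ 0.4786 -0.0618  0.108 ] mid [ 0.4647 -0.0762]
red side 98 [ 0.4496 -0.0921  0.0921] [ 0.4796 -0.063   0.1073] mid [ 0.4646 -0.0775]
blue top 162 [0.4316 0.0673 0.105 ] [0.4616 0.097  0.12  ] mid [0.4466 0.0822]
blue side 80 [0.4307 0.0656 0.1032] [0.4612 0.0967 0.1186] mid [0.446  0.0812]
[[-0.     -0.2501 -0.9682]
 [ 0.     -0.9682  0.2501]
 [-1.     -0.      0.    ]]
```

View pics/crop1.png

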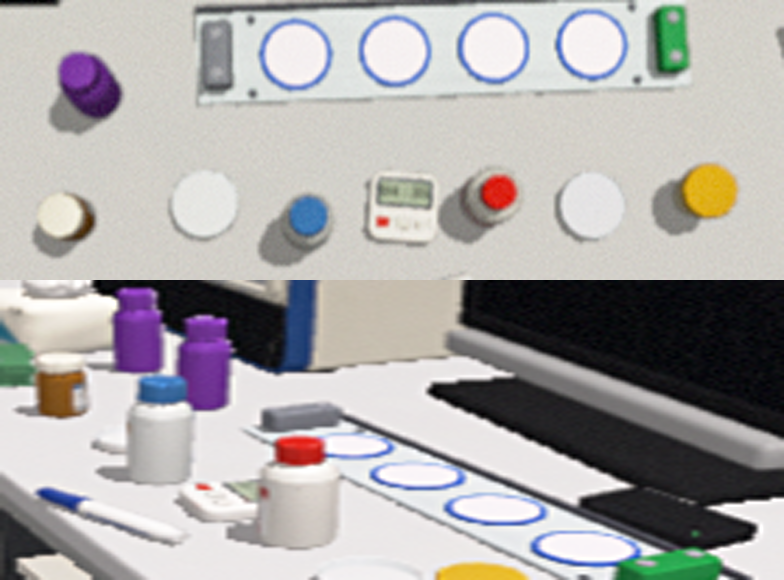

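arm_command(plan=[{"wx": -0.8,"dz": -0.5,"dy": 0.5},{"wx": -0.8,"dz": -0.8,"dy": 0.8},{"wx": -0.8,"dz": -0.8,"dy": 0.9},{"wx": -0.76,"dz": -0.8,"dy": 0.9},{"dz": -0.8,"dy": 1},{"dz": -0.8,"dy": 1},{"dz": -0.8,"dy": 1},{"dz": -0.8,"dy": 1},{"dz": -0.8,"dy": 1},{"dz": -0.8,"dy": 1},{"dz": -0.8,"dy": 1},{"dz": -0.8,"dy": 1},{"dz": -0.8,"dy": 1},{"dz": -0.8,"dy": 1}], fingers=-1, force=15)

```text
schema error: expected keys dx, dy, dz, wx, wy, wz
```

arm_command(plan=[{"dx": 0,"dy": 0.5,"dz": -0.5,"wx": -0.8,"wy": 0,"wz": 0},{"dx": 0,"dy": 0.8,"dz": -0.8,"wx": -0.8,"wy": 0,"wz": 0},{"dx": 0,"dy": 0.9,"dz": -0.8,"wx": -0.8,"wy": 0,"wz": 0},{"dx": 0,"dy": 0.9,"dz": -0.8,"wx": -0.76,"wy": 0,"wz": 0},{"dx": 0,"dy": 1,"dz": -0.8,"wx": 0,"wy": 0,"wz": 0},{"dx": 0,"dy": 1,"dz": -0.8,"wx": 0,"wy": 0,"wz": 0},{"dx": 0,"dy": 1,"dz": -0.8,"wx": 0,"wy": 0,"wz": 0},{"dx": 0,"dy": 1,"dz": -0.8,"wx": 0,"wy": 0,"wz": 0},{"dx": 0,"dy": 1,"dz": -0.8,"wx": 0,"wy": 0,"wz": 0},{"dx": 0,"dy": 1,"dz": -0.8,"wx": 0,"wy": 0,"wz": 0},{"dx": 0,"dy": 1,"dz": -0.8,"wx": 0,"wy": 0,"wz": 0},{"dx": 0,"dy": 1,"dz": -0.8,"wx": 0,"wy": 0,"wz": 0},{"dx": 0,"dy": 1,"dz": -0.8,"wx": 0,"wy": 0,"wz": 0},{"dx": 0,"dy": 1,"dz": -0.8,"wx": 0,"wy": 0,"wz": 0}], fingers=-1, force=15)

```text
time_s: 2.57
tcp_pos: [0.3856, 0.3778, 0.2375]
eef_rot: [-122.7, 89.8, 58.5]
contact_force: [0.0, -1.0, -0.6]
gripper_width: 0.0879
```

arm_command(plan=[{"dx": 0.7,"dy": 0.87,"dz": -0.67,"wx": 0.26,"wy": 0,"wz": 0},{"dx": 1,"dy": 0.87,"dz": -0.67,"wx": 0,"wy": 0,"wz": 0},{"dx": 1,"dy": 0.87,"dz": -0.67,"wx": 0,"wy": 0,"wz": 0},{"dx": 1,"dy": 0.87,"dz": -0.67,"wx": 0,"wy": 0,"wz": 0},{"dx": 1,"dy": 0.87,"dz": -0.67,"wx": 0,"wy": 0,"wz": 0},{"dx": 1,"dy": 0,"dz": 0,"wx": 0,"wy": 0,"wz": 0},{"dx": 0.7,"dy": 0,"dz": 0,"wx": 0,"wy": 0,"wz": 0},{"dx": 0,"dy": 0,"dz": 0,"wx": 0,"wy": 0,"wz": 0}])

```text
time_s: 3.23
tcp_pos: [0.4605, 0.2842, 0.1083]
eef_rot: [-124.8, 89.3, 54.8]
contact_force: [0.3, 0.0, -0.4]
gripper_width: 0.0874
```

```bash
cat > s.py <<'E'
from h import *; import sys
from scipy.spatial.transform import Rotation as Ro
s=r.get_state(); R=Ro.from_euler("xyz",s["eef_rot"],degrees=True).as_matrix()
t=np.array([float(a) for a in sys.argv[1:4]]); 
Rt=np.array([[0,0,-1],[0,-1,0],[-1,0,0.]])
w=Ro.from_matrix(R.T@Rt).as_rotvec()/.08
print("pos",s["tcp_pos"].round(4),"shift rows",((R.T@(t-s["tcp_pos"]))/.02).round(2),"turn rows",w.round(2),"w",s["gripper_width"].round(4),"t",s["time_s"],"F",s["contact_force"].round(1))
E
python3 s.py .4527 .2905 .042
```

```text
Traceback (most recent call last):
  File "s.py", line 7, in <module>
    print("pos",s["tcp_pos"].round(4),"shift rows",((R.T@(t-s["tcp_pos"]))/.02).round(2),"turn rows",w.round(2),"w",s["gripper_width"].round(4),"t",s["time_s"],"F",s["contact_force"].round(1))
                                                                                                                    ^^^^^^^^^^^^^^^^^^^^^^^^
AttributeError: 'float' object has no attribute 'round'
```

```bash
sed -i 's/s\["gripper_width"\].round(4)/round(s["gripper_width"],4)/' s.py; python3 s.py .4527 .2905 .042
```

```text
pos [0.4605 0.2842 0.1083] shift rows [ 3.31 -0.28  0.41] turn rows [-0.08 -0.09  0.13] w 0.0874 t 3.2333 F [ 0.3  0.  -0.4]
```

arm_command(plan=[{"dx": 0,"dy": -0.28,"dz": 0.41,"wx": -0.08,"wy": -0.09,"wz": 0.13},{"dx": 0.5,"dy": 0,"dz": 0,"wx": 0,"wy": 0,"wz": 0},{"dx": 0.8,"dy": 0,"dz": 0,"wx": 0,"wy": 0,"wz": 0},{"dx": 0.8,"dy": 0,"dz": 0,"wx": 0,"wy": 0,"wz": 0},{"dx": 0.6,"dy": 0,"dz": 0,"wx": 0,"wy": 0,"wz": 0},{"dx": 0.3,"dy": 0,"dz": 0,"wx": 0,"wy": 0,"wz": 0},{"dx": 0,"dy": 0,"dz": 0,"wx": 0,"wy": 0,"wz": 0}])

```text
time_s: 3.82
tcp_pos: [0.4529, 0.2956, 0.0506]
eef_rot: [-137.9, 89.6, 42.4]
contact_force: [-0.9, -0.1, -1.4]
gripper_width: 0.0881
```

```bash
python3 s.py .4527 .2905 .042
```

```text
pos [0.4529 0.2956 0.0506] shift rows [0.43 0.26 0.01] turn rows [ 0.07 -0.07  0.06] w 0.0881 t 3.8167 F [-0.9 -0.1 -1.4]
```

arm_command(plan=[{"dx": 0.43,"dy": 0.26,"dz": 0,"wx": 0.07,"wy": -0.07,"wz": 0.06},{"dx": 0,"dy": 0,"dz": 0,"wx": 0,"wy": 0,"wz": 0}])

```text
time_s: 3.98
tcp_pos: [0.4531, 0.2915, 0.0425]
eef_rot: [-109.7, 89.9, 70.4]
contact_force: [-0.9, 0.2, 0.1]
gripper_width: 0.0873
```

```bash
python3 s.py .4527 .2905 .042;python3 s.py .4527 .2905 .042
```

```text
pos [0.4531 0.2915 0.0425] shift rows [0.03 0.05 0.02] turn rows [ 0.01 -0.    0.01] w 0.0873 t 3.9833 F [-0.9  0.2  0.1]
pos [0.4531 0.2915 0.0425] shift rows [0.03 0.05 0.02] turn rows [ 0.01 -0.    0.01] w 0.0873 t 3.9833 F [-0.9  0.2  0.1]
```

Close on the pot.

arm_command(plan=[{"dx": 0,"dy": 0,"dz": 0,"wx": 0,"wy": 0,"wz": 0},{"dx": 0,"dy": 0,"dz": 0,"wx": 0,"wy": 0,"wz": 0},{"dx": 0,"dy": 0,"dz": 0,"wx": 0,"wy": 0,"wz": 0},{"dx": 0,"dy": 0,"dz": 0,"wx": 0,"wy": 0,"wz": 0},{"dx": 0,"dy": 0,"dz": 0,"wx": 0,"wy": 0,"wz": 0},{"dx": 0,"dy": 0,"dz": 0,"wx": 0,"wy": 0,"wz": 0},{"dx": 0,"dy": 0,"dz": 0,"wx": 0,"wy": 0,"wz": 0},{"dx": 0,"dy": 0,"dz": 0,"wx": 0,"wy": 0,"wz": 0}], fingers=1, force=20)

```text
time_s: 4.65
tcp_pos: [0.4545, 0.2926, 0.0452]
eef_rot: [-128.5, 89.7, 51.6]
contact_force: [0.3, -0.5, 0.2]
gripper_width: 0.0399
```

```bash
python3 s.py .4527 .2905 .180
```

```text
pos [0.4545 0.2926 0.0452] shift rows [-6.74  0.08  0.07] turn rows [ 0.01 -0.04  0.05] w 0.0399 t 4.65 F [ 0.3 -0.5  0.2]
```

arm_command(plan=[{"dx": -0.5,"dy": 0,"dz": 0,"wx": 0,"wy": -0.04,"wz": 0.05},{"dx": -0.9,"dy": 0,"dz": 0,"wx": 0,"wy": 0,"wz": 0},{"dx": -1,"dy": 0,"dz": 0,"wx": 0,"wy": 0,"wz": 0},{"dx": -1,"dy": 0,"dz": 0,"wx": 0,"wy": 0,"wz": 0},{"dx": -1,"dy": 0.3,"dz": -0.1,"wx": 0,"wy": 0,"wz": 0},{"dx": -1,"dy": 0.7,"dz": -0.3,"wx": 0,"wy": 0,"wz": 0},{"dx": -0.6,"dy": 1,"dz": -0.4,"wx": 0,"wy": 0,"wz": 0},{"dx": 0,"dy": 1,"dz": -0.4,"wx": 0,"wy": 0,"wz": 0},{"dx": 0,"dy": 1,"dz": -0.4,"wx": 0,"wy": 0,"wz": 0},{"dx": 0,"dy": 1,"dz": -0.4,"wx": 0,"wy": 0,"wz": 0},{"dx": 0,"dy": 1,"dz": -0.4,"wx": 0,"wy": 0,"wz": 0},{"dx": 0,"dy": 1,"dz": -0.4,"wx": 0,"wy": 0,"wz": 0},{"dx": 0,"dy": 1,"dz": -0.4,"wx": 0,"wy": 0,"wz": 0},{"dx": 0,"dy": 1,"dz": -0.4,"wx": 0,"wy": 0,"wz": 0},{"dx": 0,"dy": 1,"dz": -0.4,"wx": 0,"wy": 0,"wz": 0},{"dx": 0,"dy": 1,"dz": -0.4,"wx": 0,"wy": 0,"wz": 0},{"dx": 0,"dy": 1,"dz": -0.4,"wx": 0,"wy": 0,"wz": 0}])

```text
time_s: 6.07
tcp_pos: [0.5512, 0.0439, 0.1704]
eef_rot: [34.2, 89.8, -145.4]
contact_force: [0.1, -0.2, -1.6]
gripper_width: 0.0394
```

```bash
python3 s.py .6037 -.089 .09
```

```text
pos [0.5512 0.0439 0.1704] shift rows [ 4.02  6.66 -2.59] turn rows [ 0.08  0.04 -0.02] w 0.0394 t 6.0667 F [ 0.1 -0.2 -1.6]
```

arm_command(plan=[{"dx": 0.2,"dy": 1,"dz": -0.37,"wx": 0.08,"wy": 0,"wz": 0},{"dx": 0.5,"dy": 1,"dz": -0.37,"wx": 0,"wy": 0,"wz": 0},{"dx": 0.6,"dy": 1,"dz": -0.37,"wx": 0,"wy": 0,"wz": 0},{"dx": 0.6,"dy": 1,"dz": -0.37,"wx": 0,"wy": 0,"wz": 0},{"dx": 0.6,"dy": 1,"dz": -0.37,"wx": 0,"wy": 0,"wz": 0},{"dx": 0.6,"dy": 0.9,"dz": -0.37,"wx": 0,"wy": 0,"wz": 0},{"dx": 0.5,"dy": 0.5,"dz": -0.37,"wx": 0,"wy": 0,"wz": 0},{"dx": 0.2,"dy": 0.2,"dz": 0,"wx": 0,"wy": 0,"wz": 0},{"dx": 0,"dy": 0,"dz": 0,"wx": 0,"wy": 0,"wz": 0}])

```text
time_s: 6.82
tcp_pos: [0.605, -0.0984, 0.0898]
eef_rot: [12.3, 89.8, -167.9]
contact_force: [-0.6, 0.6, -1.3]
gripper_width: 0.0391
```

```bash
python3 s.py .6037 -.089 .056
```

```text
pos [ 0.605  -0.0984  0.0898] shift rows [ 1.69 -0.47  0.06] turn rows [-0.06  0.05 -0.01] w 0.0391 t 6.8167 F [-0.6  0.6 -1.3]
```

arm_command(plan=[{"dx": 0.3,"dy": -0.47,"dz": 0.06,"wx": -0.06,"wy": 0.05,"wz": 0},{"dx": 0.5,"dy": 0,"dz": 0,"wx": 0,"wy": 0,"wz": 0},{"dx": 0.4,"dy": 0,"dz": 0,"wx": 0,"wy": 0,"wz": 0},{"dx": 0.2,"dy": 0,"dz": 0,"wx": 0,"wy": 0,"wz": 0},{"dx": 0,"dy": 0,"dz": 0,"wx": 0,"wy": 0,"wz": 0}])

```text
time_s: 7.23
tcp_pos: [0.6035, -0.0851, 0.0605]
eef_rot: [168.7, 89.9, -11.1]
contact_force: [0.1, -0.3, -1.4]
gripper_width: 0.0392
```

```bash
python3 s.py .6037 -.089 .056
```

```text
pos [ 0.6035 -0.0851  0.0605] shift rows [ 0.23  0.19 -0.01] turn rows [ 0.04 -0.02 -0.  ] w 0.0392 t 7.2333 F [ 0.1 -0.3 -1.4]
```

arm_command(plan=[{"dx": 0.15,"dy": 0.15,"dz": 0,"wx": 0.03,"wy": 0,"wz": 0},{"dx": 0,"dy": 0,"dz": 0,"wx": 0,"wy": 0,"wz": 0}])

```text
time_s: 7.4
tcp_pos: [0.6036, -0.0874, 0.0575]
eef_rot: [167.0, 89.9, -12.9]
contact_force: [0.5, -0.1, -0.7]
gripper_width: 0.0393
```

```bash
python3 s.py .6037 -.089 .0545
```

```text
pos [ 0.6036 -0.0874  0.0575] shift rows [ 0.15  0.08 -0.  ] turn rows [ 0.03 -0.02 -0.  ] w 0.0393 t 7.4 F [ 0.5 -0.1 -0.7]
```

arm_command(plan=[{"dx": 0.12,"dy": 0.08,"dz": 0,"wx": 0,"wy": 0,"wz": 0},{"dx": 0.05,"dy": 0,"dz": 0,"wx": 0,"wy": 0,"wz": 0},{"dx": 0,"dy": 0,"dz": 0,"wx": 0,"wy": 0,"wz": 0}])

```text
time_s: 7.65
tcp_pos: [0.6042, -0.0892, 0.0545]
eef_rot: [174.4, 89.8, -5.4]
contact_force: [-0.1, 0.0, 0.0]
gripper_width: 0.0392
```

```bash
python3 s.py .6037 -.089 .0545
```

```text
pos [ 0.6042 -0.0892  0.0545] shift rows [ 0.   -0.01  0.03] turn rows [ 0.03 -0.04 -0.  ] w 0.0392 t 7.65 F [-0.1  0.   0. ]
```

arm_command(plan=[{"dx": 0.05,"dy": 0,"dz": 0,"wx": 0,"wy": 0,"wz": 0},{"dx": 0.05,"dy": 0,"dz": 0,"wx": 0,"wy": 0,"wz": 0}])

```text
time_s: 7.82
tcp_pos: [0.6047, -0.0893, 0.0541]
eef_rot: [174.0, 89.7, -5.9]
contact_force: [-4.9, 2.1, 12.1]
gripper_width: 0.0392
```

```bash
python3 - <<'E'
from h import *
p,d=r.capture("side"); cv2.imwrite("pics/s1.png",cv2.resize(p[160:290,300:460],None,fx=4,fy=4,interpolation=2)[:,:,::-1])
E
python3 s.py .6037 -.089 .0545
```

```text
pos [ 0.6046 -0.0893  0.0542] shift rows [-0.02 -0.02  0.05] turn rows [ 0.03 -0.05 -0.01] w 0.0392 t 7.8667 F [-3.2  1.2  7.6]
```

View pics/s1.png

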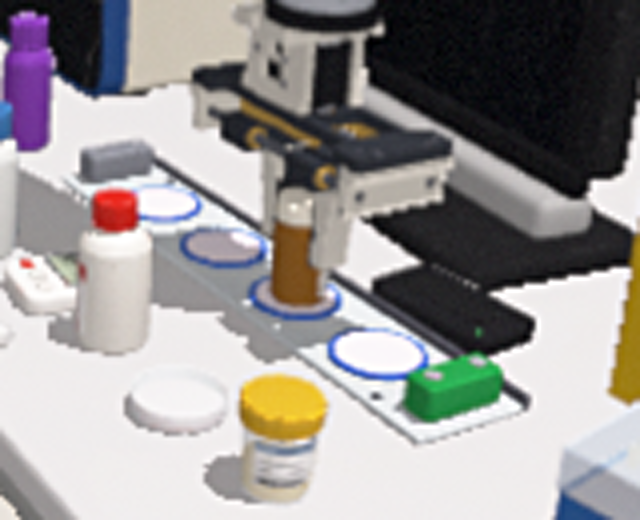

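The pot stands on disc 3, with the base at crop (295,297). I'll release it and lift.

arm_command(plan=[{"dx": 0,"dy": 0,"dz": 0,"wx": 0,"wy": 0,"wz": 0},{"dx": 0,"dy": 0,"dz": 0,"wx": 0,"wy": 0,"wz": 0},{"dx": 0,"dy": 0,"dz": 0,"wx": 0,"wy": 0,"wz": 0},{"dx": -0.3,"dy": 0,"dz": 0,"wx": 0,"wy": 0,"wz": 0},{"dx": -0.7,"dy": 0,"dz": 0,"wx": 0,"wy": 0,"wz": 0},{"dx": -1,"dy": 0,"dz": 0,"wx": 0,"wy": 0,"wz": 0},{"dx": -1,"dy": 0,"dz": 0,"wx": 0,"wy": 0,"wz": 0},{"dx": -0.8,"dy": 0,"dz": 0,"wx": 0,"wy": 0,"wz": 0}], fingers=-1)

```text
time_s: 8.53
tcp_pos: [0.6023, -0.09, 0.1308]
eef_rot: [34.3, 89.9, -145.6]
contact_force: [0.1, -0.1, -0.1]
gripper_width: 0.0851
```

```bash
python3 s.py .466 -.267 .09
```

```text
pos [ 0.6023 -0.09    0.1308] shift rows [2.06 8.84 6.82] turn rows [ 0.02  0.02 -0.02] w 0.0851 t 8.5333 F [ 0.1 -0.1 -0.1]
```

arm_command(plan=[{"dx": 0,"dy": 0.7,"dz": 0.5,"wx": 0,"wy": 0,"wz": 0},{"dx": 0,"dy": 1,"dz": 0.77,"wx": 0,"wy": 0,"wz": 0},{"dx": 0,"dy": 1,"dz": 0.77,"wx": 0,"wy": 0,"wz": 0},{"dx": 0,"dy": 1,"dz": 0.77,"wx": 0,"wy": 0,"wz": 0},{"dx": 0,"dy": 1,"dz": 0.77,"wx": 0,"wy": 0,"wz": 0},{"dx": 0.2,"dy": 1,"dz": 0.77,"wx": 0,"wy": 0,"wz": 0},{"dx": 0.5,"dy": 1,"dz": 0.77,"wx": 0,"wy": 0,"wz": 0},{"dx": 0.6,"dy": 0.9,"dz": 0.77,"wx": 0,"wy": 0,"wz": 0},{"dx": 0.5,"dy": 0.5,"dz": 0.4,"wx": 0,"wy": 0,"wz": 0},{"dx": 0.1,"dy": 0.2,"dz": 0.1,"wx": 0,"wy": 0,"wz": 0},{"dx": 0,"dy": 0,"dz": 0,"wx": 0,"wy": 0,"wz": 0}])

```text
time_s: 9.45
tcp_pos: [0.4697, -0.2653, 0.0978]
eef_rot: [172.8, 89.4, -7.0]
contact_force: [0.5, -0.1, 1.4]
gripper_width: 0.0877
```

```bash
python3 s.py .466 -.267 .043
```

```text
pos [ 0.4697 -0.2653  0.0978] shift rows [2.74 0.08 0.21] turn rows [ 0.04 -0.13 -0.02] w 0.0877 t 9.45 F [ 0.5 -0.1  1.4]
```

arm_command(plan=[{"dx": 0.2,"dy": 0.06,"dz": 0.15,"wx": 0.04,"wy": -0.13,"wz": 0},{"dx": 0.6,"dy": 0,"dz": 0,"wx": 0,"wy": 0,"wz": 0},{"dx": 0.8,"dy": 0,"dz": 0,"wx": 0,"wy": 0,"wz": 0},{"dx": 0.6,"dy": 0,"dz": 0,"wx": 0,"wy": 0,"wz": 0},{"dx": 0.2,"dy": 0,"dz": 0,"wx": 0,"wy": 0,"wz": 0},{"dx": 0,"dy": 0,"dz": 0,"wx": 0,"wy": 0,"wz": 0}])

```text
time_s: 9.95
tcp_pos: [0.4712, -0.2653, 0.0508]
eef_rot: [132.6, 89.8, -47.2]
contact_force: [-0.3, -0.3, 0.2]
gripper_width: 0.0878
```

```bash
python3 s.py .466 -.267 .043
```

```text
pos [ 0.4712 -0.2653  0.0508] shift rows [0.39 0.08 0.26] turn rows [ 0.03 -0.04 -0.04] w 0.0878 t 9.95 F [-0.3 -0.3  0.2]
```

arm_command(plan=[{"dx": 0.35,"dy": 0.08,"dz": 0.24,"wx": 0.03,"wy": 0,"wz": 0},{"dx": 0,"dy": 0,"dz": 0,"wx": 0,"wy": 0,"wz": 0}])

```text
time_s: 10.12
tcp_pos: [0.4673, -0.2664, 0.044]
eef_rot: [135.4, 89.7, -44.5]
contact_force: [-0.6, -0.4, -0.5]
gripper_width: 0.0879
```

```bash
python3 s.py .466 -.267 .043
```

```text
pos [ 0.4673 -0.2664  0.044 ] shift rows [0.05 0.03 0.07] turn rows [ 0.02 -0.04 -0.04] w 0.0879 t 10.1167 F [-0.6 -0.4 -0.5]
```

arm_command(plan=[{"dx": 0.05,"dy": 0.03,"dz": 0.07,"wx": 0.02,"wy": -0.04,"wz": -0.04},{"dx": 0,"dy": 0,"dz": 0,"wx": 0,"wy": 0,"wz": 0},{"dx": 0,"dy": 0,"dz": 0,"wx": 0,"wy": 0,"wz": 0},{"dx": 0,"dy": 0,"dz": 0,"wx": 0,"wy": 0,"wz": 0},{"dx": 0,"dy": 0,"dz": 0,"wx": 0,"wy": 0,"wz": 0},{"dx": 0,"dy": 0,"dz": 0,"wx": 0,"wy": 0,"wz": 0},{"dx": 0,"dy": 0,"dz": 0,"wx": 0,"wy": 0,"wz": 0},{"dx": 0,"dy": 0,"dz": 0,"wx": 0,"wy": 0,"wz": 0}], fingers=1, force=20)

```text
time_s: 10.78
tcp_pos: [0.4673, -0.2674, 0.0453]
eef_rot: [167.9, 89.8, -12.1]
contact_force: [-0.0, 0.1, -0.1]
gripper_width: 0.048
```

```bash
python3 s.py .6056 -.1792 .15
```

```text
pos [ 0.4673 -0.2674  0.0453] shift rows [-5.21 -4.4  -6.94] turn rows [-0.   -0.05 -0.01] w 0.048 t 10.7833 F [-0.   0.1 -0.1]
```

arm_command(plan=[{"dx": -0.5,"dy": 0,"dz": 0,"wx": 0,"wy": -0.05,"wz": 0},{"dx": -0.9,"dy": 0,"dz": 0,"wx": 0,"wy": 0,"wz": 0},{"dx": -0.9,"dy": -0.1,"dz": -0.2,"wx": 0,"wy": 0,"wz": 0},{"dx": -0.5,"dy": -0.5,"dz": -0.8,"wx": 0,"wy": 0,"wz": 0},{"dx": 0,"dy": -0.6,"dz": -1,"wx": 0,"wy": 0,"wz": 0},{"dx": 0,"dy": -0.6,"dz": -1,"wx": 0,"wy": 0,"wz": 0},{"dx": 0,"dy": -0.6,"dz": -1,"wx": 0,"wy": 0,"wz": 0},{"dx": 0,"dy": -0.6,"dz": -1,"wx": 0,"wy": 0,"wz": 0},{"dx": 0,"dy": -0.6,"dz": -1,"wx": 0,"wy": 0,"wz": 0},{"dx": 0,"dy": -0.2,"dz": -0.4,"wx": 0,"wy": 0,"wz": 0},{"dx": 0,"dy": 0,"dz": 0,"wx": 0,"wy": 0,"wz": 0}])

```text
time_s: 11.7
tcp_pos: [0.5981, -0.188, 0.1028]
eef_rot: [-15.1, 89.8, 164.7]
contact_force: [-0.1, -0.2, -1.1]
gripper_width: 0.0478
```

```bash
python3 s.py .6056 -.1792 .0575
```

```text
pos [ 0.5981 -0.188   0.1028] shift rows [ 2.27 -0.44 -0.38] turn rows [-0.04  0.04  0.01] w 0.0478 t 11.7 F [-0.1 -0.2 -1.1]
```

arm_command(plan=[{"dx": 0.3,"dy": -0.38,"dz": -0.33,"wx": -0.04,"wy": 0.04,"wz": 0},{"dx": 0.7,"dy": 0,"dz": 0,"wx": 0,"wy": 0,"wz": 0},{"dx": 0.6,"dy": 0,"dz": 0,"wx": 0,"wy": 0,"wz": 0},{"dx": 0.3,"dy": 0,"dz": 0,"wx": 0,"wy": 0,"wz": 0},{"dx": 0,"dy": 0,"dz": 0,"wx": 0,"wy": 0,"wz": 0}])

```text
time_s: 12.12
tcp_pos: [0.603, -0.1799, 0.0619]
eef_rot: [-67.1, 89.9, 112.9]
contact_force: [0.0, 0.3, -0.8]
gripper_width: 0.0479
```

```bash
python3 s.py .6056 -.1792 .0545
```

```text
pos [ 0.603  -0.1799  0.0619] shift rows [ 0.37 -0.04 -0.13] turn rows [-0.01  0.01  0.02] w 0.0479 t 12.1167 F [ 0.   0.3 -0.8]
```

arm_command(plan=[{"dx": 0.15,"dy": -0.04,"dz": -0.18,"wx": 0,"wy": 0,"wz": 0},{"dx": 0.1,"dy": 0,"dz": 0,"wx": 0,"wy": 0,"wz": 0},{"dx": 0.05,"dy": 0,"dz": 0,"wx": 0,"wy": 0,"wz": 0},{"dx": 0,"dy": 0,"dz": 0,"wx": 0,"wy": 0,"wz": 0}])

```text
time_s: 12.45
tcp_pos: [0.6063, -0.1797, 0.056]
eef_rot: [-63.8, 89.9, 116.1]
contact_force: [0.0, 0.1, -0.2]
gripper_width: 0.0476
```

```bash
python3 s.py .6069 -.1792 .0543
```

```text
pos [ 0.6063 -0.1797  0.056 ] shift rows [ 0.08 -0.02 -0.03] turn rows [-0.02  0.01  0.02] w 0.0476 t 12.45 F [ 0.   0.1 -0.2]
```

arm_command(plan=[{"dx": 0.06,"dy": 0,"dz": 0,"wx": 0,"wy": 0,"wz": 0},{"dx": 0.04,"dy": 0,"dz": 0,"wx": 0,"wy": 0,"wz": 0},{"dx": 0.02,"dy": 0,"dz": 0,"wx": 0,"wy": 0,"wz": 0}])

```text
time_s: 12.7
tcp_pos: [0.6069, -0.1799, 0.0545]
eef_rot: [-136.3, 89.9, 43.6]
contact_force: [0.0, -1.2, -1.3]
gripper_width: 0.0482
```

```bash
python3 s.py .6069 -.1792 .0543
```

```text
pos [ 0.6069 -0.1799  0.0545] shift rows [ 0.01 -0.03  0.  ] turn rows [-0.02 -0.02  0.02] w 0.0482 t 12.7 F [ 0.  -1.2 -1.3]
```

arm_command(plan=[{"dx": 0.05,"dy": 0,"dz": 0,"wx": 0,"wy": 0,"wz": 0},{"dx": 0.04,"dy": 0,"dz": 0,"wx": 0,"wy": 0,"wz": 0}])

```text
time_s: 12.87
tcp_pos: [0.608, -0.1799, 0.0542]
eef_rot: [-167.6, 89.8, 12.3]
contact_force: [-1.6, 2.4, 6.6]
gripper_width: 0.0479
```

```bash
python3 s.py .6069 -.1792 .0543
```

```text
pos [ 0.608  -0.1799  0.0542] shift rows [-0.01 -0.04  0.05] turn rows [-0.02 -0.05  0.01] w 0.0479 t 12.8667 F [-1.6  2.4  6.6]
```

arm_command(plan=[{"dx": 0,"dy": 0,"dz": 0,"wx": 0,"wy": 0,"wz": 0},{"dx": 0,"dy": 0,"dz": 0,"wx": 0,"wy": 0,"wz": 0},{"dx": 0,"dy": 0,"dz": 0,"wx": 0,"wy": 0,"wz": 0},{"dx": -0.3,"dy": 0,"dz": 0,"wx": 0,"wy": 0,"wz": 0},{"dx": -0.8,"dy": 0,"dz": 0,"wx": 0,"wy": 0,"wz": 0},{"dx": -1,"dy": 0,"dz": 0,"wx": 0,"wy": 0,"wz": 0},{"dx": -1,"dy": 0,"dz": 0,"wx": 0,"wy": 0,"wz": 0},{"dx": -1,"dy": 0,"dz": 0.3,"wx": 0,"wy": 0,"wz": 0},{"dx": -0.8,"dy": 0,"dz": 0.8,"wx": 0,"wy": 0,"wz": 0}], fingers=-0.6)

```text
time_s: 13.62
tcp_pos: [0.5846, -0.18, 0.1529]
eef_rot: [-7.6, 89.8, 172.3]
contact_force: [0.8, 0.5, 0.6]
gripper_width: 0.07
```

```bash
python3 s.py .4646 -.0768 .15; python3 - <<'E'
from h import *
p,d=r.capture("side"); cv2.imwrite("pics/s2.png",cv2.resize(p[160:290,300:460],None,fx=4,fy=4,interpolation=2)[:,:,::-1])
E
```

```text
pos [ 0.5846 -0.18    0.1529] shift rows [ 0.17 -5.15  6.01] turn rows [-0.01  0.05  0.01] w 0.07 t 13.6167 F [0.8 0.5 0.6]
```

View pics/s2.png

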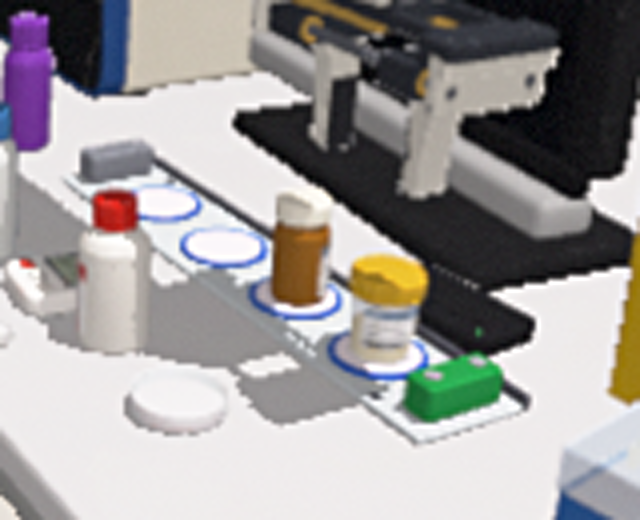

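arm_command(plan=[{"dx": 0,"dy": -0.5,"dz": 0.8,"wx": 0,"wy": 0.05,"wz": 0},{"dx": 0,"dy": -0.9,"dz": 1,"wx": 0,"wy": 0,"wz": 0},{"dx": 0,"dy": -0.9,"dz": 1,"wx": 0,"wy": 0,"wz": 0},{"dx": 0,"dy": -0.9,"dz": 1,"wx": 0,"wy": 0,"wz": 0},{"dx": 0,"dy": -0.9,"dz": 1,"wx": 0,"wy": 0,"wz": 0},{"dx": 0,"dy": -0.5,"dz": 0.5,"wx": 0,"wy": 0,"wz": 0},{"dx": 0,"dy": -0.2,"dz": 0.2,"wx": 0,"wy": 0,"wz": 0},{"dx": 0,"dy": 0,"dz": 0,"wx": 0,"wy": 0,"wz": 0}], fingers=-1)

```text
time_s: 14.33
tcp_pos: [0.4683, -0.0821, 0.1605]
eef_rot: [-174.5, 89.4, 5.3]
contact_force: [-0.0, -0.8, -0.3]
gripper_width: 0.0874
```

```bash
python3 s.py .4646 -.0768 .057
```

```text
pos [ 0.4683 -0.0821  0.1605] shift rows [ 5.17 -0.26  0.25] turn rows [-0.05 -0.14  0.01] w 0.0874 t 14.3333 F [-0.  -0.8 -0.3]
```

arm_command(plan=[{"dx": 0,"dy": -0.24,"dz": 0.22,"wx": -0.05,"wy": -0.14,"wz": 0},{"dx": 0.6,"dy": 0,"dz": 0,"wx": 0,"wy": 0,"wz": 0},{"dx": 0.9,"dy": 0,"dz": 0,"wx": 0,"wy": 0,"wz": 0},{"dx": 0.9,"dy": 0,"dz": 0,"wx": 0,"wy": 0,"wz": 0},{"dx": 0.9,"dy": 0,"dz": 0,"wx": 0,"wy": 0,"wz": 0},{"dx": 0.6,"dy": 0,"dz": 0,"wx": 0,"wy": 0,"wz": 0},{"dx": 0.2,"dy": 0,"dz": 0,"wx": 0,"wy": 0,"wz": 0},{"dx": 0,"dy": 0,"dz": 0,"wx": 0,"wy": 0,"wz": 0}])

```text
time_s: 15.0
tcp_pos: [0.4701, -0.0782, 0.0771]
eef_rot: [-158.3, 89.9, 21.7]
contact_force: [0.1, -0.2, -0.2]
gripper_width: 0.0872
```

```bash
python3 s.py .4646 -.0768 .057
```

```text
pos [ 0.4701 -0.0782  0.0771] shift rows [ 1.01 -0.07  0.28] turn rows [-0.   -0.02  0.01] w 0.0872 t 15.0 F [ 0.1 -0.2 -0.2]
```

arm_command(plan=[{"dx": 0.4,"dy": -0.07,"dz": 0.28,"wx": 0,"wy": 0,"wz": 0},{"dx": 0.4,"dy": 0,"dz": 0,"wx": 0,"wy": 0,"wz": 0},{"dx": 0.15,"dy": 0,"dz": 0,"wx": 0,"wy": 0,"wz": 0},{"dx": 0,"dy": 0,"dz": 0,"wx": 0,"wy": 0,"wz": 0}])

```text
time_s: 15.33
tcp_pos: [0.4657, -0.077, 0.0576]
eef_rot: [-167.5, 89.8, 12.5]
contact_force: [0.1, 0.0, 0.2]
gripper_width: 0.0877
```

```bash
python3 s.py .4646 -.0768 .057
```

```text
pos [ 0.4657 -0.077   0.0576] shift rows [ 0.03 -0.01  0.06] turn rows [-0.01 -0.03  0.01] w 0.0877 t 15.3333 F [0.1 0.  0.2]
```

arm_command(plan=[{"dx": 0.03,"dy": 0,"dz": 0.06,"wx": 0,"wy": -0.03,"wz": 0},{"dx": 0,"dy": 0,"dz": 0,"wx": 0,"wy": 0,"wz": 0},{"dx": 0,"dy": 0,"dz": 0,"wx": 0,"wy": 0,"wz": 0},{"dx": 0,"dy": 0,"dz": 0,"wx": 0,"wy": 0,"wz": 0},{"dx": 0,"dy": 0,"dz": 0,"wx": 0,"wy": 0,"wz": 0},{"dx": 0,"dy": 0,"dz": 0,"wx": 0,"wy": 0,"wz": 0},{"dx": 0,"dy": 0,"dz": 0,"wx": 0,"wy": 0,"wz": 0},{"dx": 0,"dy": 0,"dz": 0,"wx": 0,"wy": 0,"wz": 0}], fingers=1, force=25)

```text
time_s: 16.0
tcp_pos: [0.4657, -0.0766, 0.0587]
eef_rot: [-160.6, 89.8, 19.4]
contact_force: [-0.7, -1.0, -1.0]
gripper_width: 0.0468
```

```bash
python3 s.py .6017 .0009 .15
```

```text
pos [ 0.4657 -0.0766  0.0587] shift rows [-4.54 -3.88 -6.82] turn rows [-0.   -0.04  0.02] w 0.0468 t 16.0 F [-0.7 -1.  -1. ]
```

arm_command(plan=[{"dx": -0.5,"dy": 0,"dz": 0,"wx": 0,"wy": -0.04,"wz": 0},{"dx": -0.9,"dy": 0,"dz": 0,"wx": 0,"wy": 0,"wz": 0},{"dx": -0.9,"dy": -0.1,"dz": -0.1,"wx": 0,"wy": 0,"wz": 0},{"dx": -0.9,"dy": -0.4,"dz": -0.5,"wx": 0,"wy": 0,"wz": 0},{"dx": -0.6,"dy": -0.6,"dz": -0.9,"wx": 0,"wy": 0,"wz": 0},{"dx": -0.3,"dy": -0.6,"dz": -1,"wx": 0,"wy": 0,"wz": 0},{"dx": 0,"dy": -0.6,"dz": -1,"wx": 0,"wy": 0,"wz": 0},{"dx": 0,"dy": -0.6,"dz": -1,"wx": 0,"wy": 0,"wz": 0},{"dx": 0,"dy": -0.4,"dz": -1,"wx": 0,"wy": 0,"wz": 0},{"dx": 0,"dy": -0.2,"dz": -0.6,"wx": 0,"wy": 0,"wz": 0},{"dx": 0,"dy": 0,"dz": 0,"wx": 0,"wy": 0,"wz": 0}])

```text
time_s: 16.92
tcp_pos: [0.5895, -0.0043, 0.1433]
eef_rot: [-30.9, 89.8, 148.9]
contact_force: [0.1, 0.3, -1.1]
gripper_width: 0.0468
```

```bash
python3 s.py .6028 .0009 .072
```

```text
pos [ 0.5895 -0.0043  0.1433] shift rows [ 3.56 -0.26 -0.67] turn rows [-0.03  0.04  0.03] w 0.0468 t 16.9167 F [ 0.1  0.3 -1.1]
```

arm_command(plan=[{"dx": 0.3,"dy": -0.22,"dz": -0.6,"wx": -0.03,"wy": 0.04,"wz": 0.03},{"dx": 0.7,"dy": 0,"dz": 0,"wx": 0,"wy": 0,"wz": 0},{"dx": 0.8,"dy": 0,"dz": 0,"wx": 0,"wy": 0,"wz": 0},{"dx": 0.8,"dy": 0,"dz": 0,"wx": 0,"wy": 0,"wz": 0},{"dx": 0.4,"dy": 0,"dz": 0,"wx": 0,"wy": 0,"wz": 0},{"dx": 0,"dy": 0,"dz": 0,"wx": 0,"wy": 0,"wz": 0}])

```text
time_s: 17.42
tcp_pos: [0.6, -0.0002, 0.0801]
eef_rot: [6.5, 89.9, -173.5]
contact_force: [-0.3, 0.1, -0.8]
gripper_width: 0.0469
```

```bash
python3 s.py .6028 .0009 .068
```

```text
pos [ 6.00e-01 -2.00e-04  8.01e-02] shift rows [ 0.6  -0.05 -0.14] turn rows [-0.01  0.03 -0.  ] w 0.0469 t 17.4167 F [-0.3  0.1 -0.8]
```

arm_command(plan=[{"dx": 0.3,"dy": -0.05,"dz": -0.13,"wx": 0,"wy": 0.03,"wz": 0},{"dx": 0.15,"dy": 0,"dz": 0,"wx": 0,"wy": 0,"wz": 0},{"dx": 0.06,"dy": 0,"dz": 0,"wx": 0,"wy": 0,"wz": 0},{"dx": 0,"dy": 0,"dz": 0,"wx": 0,"wy": 0,"wz": 0}])

```text
time_s: 17.75
tcp_pos: [0.6027, 0.0006, 0.0704]
eef_rot: [161.2, 89.9, -18.8]
contact_force: [0.4, -0.2, -1.9]
gripper_width: 0.047
```

```bash
python3 s.py .6028 .0009 .068
```

```text
pos [6.027e-01 6.000e-04 7.040e-02] shift rows [ 0.12 -0.02 -0.  ] turn rows [-0.01 -0.01 -0.  ] w 0.047 t 17.75 F [ 0.4 -0.2 -1.9]
```

arm_command(plan=[{"dx": 0.08,"dy": -0.02,"dz": 0,"wx": 0,"wy": 0,"wz": 0},{"dx": 0.05,"dy": 0,"dz": 0,"wx": 0,"wy": 0,"wz": 0},{"dx": 0.04,"dy": 0,"dz": 0,"wx": 0,"wy": 0,"wz": 0}])

```text
time_s: 18.0
tcp_pos: [0.6037, 0.0012, 0.0684]
eef_rot: [-175.2, 89.8, 4.7]
contact_force: [0.5, 0.0, -0.6]
gripper_width: 0.0469
```

```bash
python3 s.py .6028 .0009 .068
```

```text
pos [0.6037 0.0012 0.0684] shift rows [0.02 0.02 0.05] turn rows [-0.01 -0.05  0.  ] w 0.0469 t 18.0 F [ 0.5  0.  -0.6]
```

arm_command(plan=[{"dx": 0.05,"dy": 0,"dz": 0.03,"wx": 0,"wy": -0.04,"wz": 0},{"dx": 0.05,"dy": 0,"dz": 0,"wx": 0,"wy": 0,"wz": 0}])

```text
time_s: 18.17
tcp_pos: [0.6036, 0.0013, 0.0676]
eef_rot: [-170.8, 89.9, 9.2]
contact_force: [-4.7, 0.0, 13.0]
gripper_width: 0.0466
```

```bash
python3 s.py .6028 .0009 .068
```

```text
pos [0.6036 0.0013 0.0676] shift rows [-0.02  0.02  0.04] turn rows [ 0.   -0.02  0.  ] w 0.0466 t 18.1667 F [-4.7  0.  13. ]
```

arm_command(plan=[{"dx": 0,"dy": 0,"dz": 0,"wx": 0,"wy": 0,"wz": 0},{"dx": 0,"dy": 0,"dz": 0,"wx": 0,"wy": 0,"wz": 0},{"dx": 0,"dy": 0,"dz": 0,"wx": 0,"wy": 0,"wz": 0},{"dx": -0.3,"dy": 0,"dz": 0,"wx": 0,"wy": 0,"wz": 0},{"dx": -0.8,"dy": 0,"dz": 0,"wx": 0,"wy": 0,"wz": 0},{"dx": -1,"dy": 0,"dz": 0,"wx": 0,"wy": 0,"wz": 0},{"dx": -1,"dy": 0,"dz": 0,"wx": 0,"wy": 0,"wz": 0},{"dx": -1,"dy": 0,"dz": 0,"wx": 0,"wy": 0,"wz": 0},{"dx": -0.7,"dy": 0,"dz": 0.4,"wx": 0,"wy": 0,"wz": 0}], fingers=-0.5)

```text
time_s: 18.92
tcp_pos: [0.5944, 0.0007, 0.1655]
eef_rot: [21.2, 89.7, -158.9]
contact_force: [0.5, 0.3, 0.6]
gripper_width: 0.0654
```

```bash
python3 s.py .4463 .0818 .16; python3 - <<'E'
from h import *
p,d=r.capture("side"); cv2.imwrite("pics/s3.png",cv2.resize(p[150:290,270:450],None,fx=4,fy=4,interpolation=2)[:,:,::-1])
E
```

```text
pos [0.5944 0.0007 0.1655] shift rows [ 0.3  -4.06  7.4 ] turn rows [-0.    0.06 -0.02] w 0.0654 t 18.9167 F [0.5 0.3 0.6]
```

View pics/s3.png

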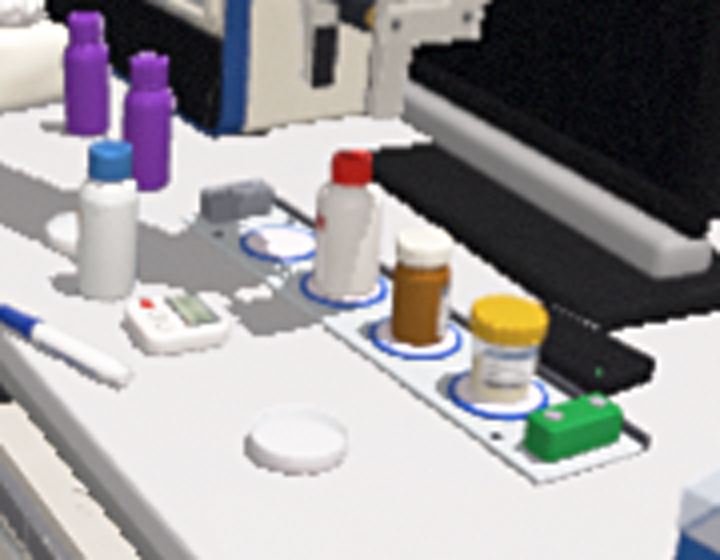

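Cup, pot and red bottle stand on discs 4, 3 and 2. The blue-capped white bottle at crop (110,220) is the one to take next. The purple ones at (87,75) and (150,120) are the look-alikes.

arm_command(plan=[{"dx": 0,"dy": -0.3,"dz": 0.8,"wx": 0,"wy": 0.06,"wz": 0},{"dx": 0,"dy": -0.55,"dz": 1,"wx": 0,"wy": 0,"wz": 0},{"dx": 0,"dy": -0.55,"dz": 1,"wx": 0,"wy": 0,"wz": 0},{"dx": 0,"dy": -0.55,"dz": 1,"wx": 0,"wy": 0,"wz": 0},{"dx": 0,"dy": -0.55,"dz": 1,"wx": 0,"wy": 0,"wz": 0},{"dx": 0,"dy": -0.55,"dz": 1,"wx": 0,"wy": 0,"wz": 0},{"dx": 0,"dy": -0.5,"dz": 0.8,"wx": 0,"wy": 0,"wz": 0},{"dx": 0,"dy": -0.2,"dz": 0.3,"wx": 0,"wy": 0,"wz": 0},{"dx": 0,"dy": 0,"dz": 0,"wx": 0,"wy": 0,"wz": 0}], fingers=-1)

```text
time_s: 19.72
tcp_pos: [0.4513, 0.0775, 0.172]
eef_rot: [-168.8, 89.4, 11.1]
contact_force: [0.2, -0.2, 0.4]
gripper_width: 0.0876
```

```bash
python3 s.py .4463 .0818 .067
```

```text
pos [0.4513 0.0775 0.172 ] shift rows [ 5.25 -0.2   0.31] turn rows [-0.03 -0.13  0.03] w 0.0876 t 19.7167 F [ 0.2 -0.2  0.4]
```

arm_command(plan=[{"dx": 0,"dy": -0.18,"dz": 0.35,"wx": -0.03,"wy": -0.13,"wz": 0.03},{"dx": 0.6,"dy": 0,"dz": 0.1,"wx": 0,"wy": 0,"wz": 0},{"dx": 0.9,"dy": 0,"dz": 0.05,"wx": 0,"wy": 0,"wz": 0},{"dx": 0.9,"dy": 0,"dz": 0.05,"wx": 0,"wy": 0,"wz": 0},{"dx": 0.9,"dy": 0,"dz": 0,"wx": 0,"wy": 0,"wz": 0},{"dx": 0.6,"dy": 0,"dz": 0,"wx": 0,"wy": 0,"wz": 0},{"dx": 0.2,"dy": 0,"dz": 0,"wx": 0,"wy": 0,"wz": 0},{"dx": 0,"dy": 0,"dz": 0,"wx": 0,"wy": 0,"wz": 0}])

```text
time_s: 20.38
tcp_pos: [0.4444, 0.0822, 0.0891]
eef_rot: [-159.1, 89.9, 20.9]
contact_force: [-0.1, 0.5, 0.7]
gripper_width: 0.0879
```

```bash
python3 s.py .4463 .0818 .067
```

```text
pos [0.4444 0.0822 0.0891] shift rows [ 1.1   0.02 -0.09] turn rows [-0.   -0.02  0.01] w 0.0879 t 20.3833 F [-0.1  0.5  0.7]
```

arm_command(plan=[{"dx": 0.4,"dy": 0.02,"dz": -0.07,"wx": 0,"wy": 0,"wz": 0},{"dx": 0.4,"dy": 0,"dz": 0,"wx": 0,"wy": 0,"wz": 0},{"dx": 0.2,"dy": 0,"dz": 0,"wx": 0,"wy": 0,"wz": 0},{"dx": 0,"dy": 0,"dz": 0,"wx": 0,"wy": 0,"wz": 0}])

```text
time_s: 20.72
tcp_pos: [0.448, 0.0822, 0.0687]
eef_rot: [-156.5, 89.8, 23.4]
contact_force: [-0.5, -0.2, 0.5]
gripper_width: 0.0875
```

```bash
python3 s.py .4463 .0818 .067
```

```text
pos [0.448  0.0822 0.0687] shift rows [0.08 0.02 0.08] turn rows [-0.01 -0.04  0.02] w 0.0875 t 20.7167 F [-0.5 -0.2  0.5]
```

arm_command(plan=[{"dx": 0.08,"dy": 0.02,"dz": 0.08,"wx": 0,"wy": -0.04,"wz": 0.02},{"dx": 0,"dy": 0,"dz": 0,"wx": 0,"wy": 0,"wz": 0},{"dx": 0,"dy": 0,"dz": 0,"wx": 0,"wy": 0,"wz": 0},{"dx": 0,"dy": 0,"dz": 0,"wx": 0,"wy": 0,"wz": 0},{"dx": 0,"dy": 0,"dz": 0,"wx": 0,"wy": 0,"wz": 0},{"dx": 0,"dy": 0,"dz": 0,"wx": 0,"wy": 0,"wz": 0},{"dx": 0,"dy": 0,"dz": 0,"wx": 0,"wy": 0,"wz": 0},{"dx": 0,"dy": 0,"dz": 0,"wx": 0,"wy": 0,"wz": 0}], fingers=1, force=25)

```text
time_s: 21.38
tcp_pos: [0.447, 0.0824, 0.0684]
eef_rot: [-153.1, 89.9, 26.9]
contact_force: [0.2, 0.5, -1.3]
gripper_width: 0.0432
```

```bash
python3 s.py .5995 .0906 .15
```

```text
pos [0.447  0.0824 0.0684] shift rows [-4.06 -0.42 -7.64] turn rows [-0.   -0.03  0.01] w 0.0432 t 21.3833 F [ 0.2  0.5 -1.3]
```

arm_command(plan=[{"dx": -0.5,"dy": 0,"dz": 0,"wx": 0,"wy": -0.03,"wz": 0},{"dx": -0.9,"dy": 0,"dz": 0,"wx": 0,"wy": 0,"wz": 0},{"dx": -0.9,"dy": 0,"dz": -0.2,"wx": 0,"wy": 0,"wz": 0},{"dx": -0.5,"dy": -0.1,"dz": -0.7,"wx": 0,"wy": 0,"wz": 0},{"dx": -0.2,"dy": -0.1,"dz": -1,"wx": 0,"wy": 0,"wz": 0},{"dx": 0,"dy": -0.1,"dz": -1,"wx": 0,"wy": 0,"wz": 0},{"dx": 0,"dy": -0.1,"dz": -1,"wx": 0,"wy": 0,"wz": 0},{"dx": 0,"dy": 0,"dz": -1,"wx": 0,"wy": 0,"wz": 0},{"dx": 0,"dy": 0,"dz": -1,"wx": 0,"wy": 0,"wz": 0},{"dx": 0,"dy": 0,"dz": -0.8,"wx": 0,"wy": 0,"wz": 0},{"dx": 0,"dy": 0,"dz": -0.4,"wx": 0,"wy": 0,"wz": 0},{"dx": 0,"dy": 0,"dz": 0,"wx": 0,"wy": 0,"wz": 0}])

```text
time_s: 22.38
tcp_pos: [0.5918, 0.0889, 0.1289]
eef_rot: [-1.2, 89.7, 178.8]
contact_force: [0.1, -0.6, -1.4]
gripper_width: 0.0429
```

```bash
python3 s.py .6002 .0906 .082
```

```text
pos [0.5918 0.0889 0.1289] shift rows [ 2.34 -0.08 -0.43] turn rows [-0.    0.06  0.  ] w 0.0429 t 22.3833 F [ 0.1 -0.6 -1.4]
```

arm_command(plan=[{"dx": 0.3,"dy": -0.08,"dz": -0.4,"wx": 0,"wy": 0.06,"wz": 0},{"dx": 0.7,"dy": 0,"dz": 0,"wx": 0,"wy": 0,"wz": 0},{"dx": 0.7,"dy": 0,"dz": 0,"wx": 0,"wy": 0,"wz": 0},{"dx": 0.3,"dy": 0,"dz": 0,"wx": 0,"wy": 0,"wz": 0},{"dx": 0,"dy": 0,"dz": 0,"wx": 0,"wy": 0,"wz": 0}])

```text
time_s: 22.8
tcp_pos: [0.5981, 0.0907, 0.0861]
eef_rot: [-42.2, 90.0, 137.7]
contact_force: [-0.2, -0.2, -0.6]
gripper_width: 0.0426
```

```bash
python3 s.py .6002 .0906 .0775
```

```text
pos [0.5981 0.0907 0.0861] shift rows [ 0.43  0.   -0.1 ] turn rows [-0.01  0.01  0.01] w 0.0426 t 22.8 F [-0.2 -0.2 -0.6]
```

arm_command(plan=[{"dx": 0.2,"dy": 0,"dz": -0.08,"wx": 0,"wy": 0.01,"wz": 0},{"dx": 0.1,"dy": 0,"dz": 0,"wx": 0,"wy": 0,"wz": 0},{"dx": 0.05,"dy": 0,"dz": 0,"wx": 0,"wy": 0,"wz": 0},{"dx": 0,"dy": 0,"dz": 0,"wx": 0,"wy": 0,"wz": 0}])

```text
time_s: 23.13
tcp_pos: [0.5994, 0.091, 0.0795]
eef_rot: [-157.5, 89.9, 22.5]
contact_force: [0.2, 0.4, -1.5]
gripper_width: 0.0429
```

```bash
python3 s.py .6002 .0906 .0775
```

```text
pos [0.5994 0.091  0.0795] shift rows [ 0.1   0.02 -0.04] turn rows [ 0.   -0.01  0.01] w 0.0429 t 23.1333 F [ 0.2  0.4 -1.5]
```

arm_command(plan=[{"dx": 0.08,"dy": 0.02,"dz": -0.03,"wx": 0,"wy": 0,"wz": 0},{"dx": 0.05,"dy": 0,"dz": 0,"wx": 0,"wy": 0,"wz": 0},{"dx": 0.04,"dy": 0,"dz": 0,"wx": 0,"wy": 0,"wz": 0}])

```text
time_s: 23.38
tcp_pos: [0.6009, 0.091, 0.0773]
eef_rot: [-158.5, 89.8, 21.5]
contact_force: [-1.4, -0.5, 5.6]
gripper_width: 0.0433
```

```bash
python3 s.py .6002 .0906 .0775
```

```text
pos [0.6009 0.091  0.0773] shift rows [-0.01  0.02  0.03] turn rows [ 0.   -0.04  0.02] w 0.0433 t 23.3833 F [-1.4 -0.5  5.6]
```

arm_command(plan=[{"dx": 0,"dy": 0,"dz": 0,"wx": 0,"wy": 0,"wz": 0},{"dx": 0,"dy": 0,"dz": 0,"wx": 0,"wy": 0,"wz": 0},{"dx": 0,"dy": 0,"dz": 0,"wx": 0,"wy": 0,"wz": 0},{"dx": -0.3,"dy": 0,"dz": 0,"wx": 0,"wy": 0,"wz": 0},{"dx": -0.8,"dy": 0,"dz": 0,"wx": 0,"wy": 0,"wz": 0},{"dx": -1,"dy": 0,"dz": 0,"wx": 0,"wy": 0,"wz": 0},{"dx": -1,"dy": 0,"dz": 0,"wx": 0,"wy": 0,"wz": 0},{"dx": -1,"dy": 0,"dz": 0,"wx": 0,"wy": 0,"wz": 0},{"dx": -1,"dy": 0,"dz": 0,"wx": 0,"wy": 0,"wz": 0},{"dx": -1,"dy": -0.5,"dz": 0.5,"wx": 0,"wy": 0,"wz": 0},{"dx": -0.5,"dy": -1,"dz": 1,"wx": 0,"wy": 0,"wz": 0},{"dx": 0,"dy": -1,"dz": 1,"wx": 0,"wy": 0,"wz": 0},{"dx": 0,"dy": -1,"dz": 1,"wx": 0,"wy": 0,"wz": 0},{"dx": 0,"dy": -1,"dz": 1,"wx": 0,"wy": 0,"wz": 0},{"dx": 0,"dy": -1,"dz": 1,"wx": 0,"wy": 0,"wz": 0},{"dx": 0,"dy": -1,"dz": 1,"wx": 0,"wy": 0,"wz": 0},{"dx": 0,"dy": -1,"dz": 0.5,"wx": 0,"wy": 0,"wz": 0},{"dx": 0,"dy": -0.5,"dz": 0,"wx": 0,"wy": 0,"wz": 0},{"dx": 0,"dy": 0,"dz": 0,"wx": 0,"wy": 0,"wz": 0}], fingers=-0.38)

```text
time_s: 24.97
tcp_pos: [0.4563, 0.2561, 0.2256]
eef_rot: [-146.9, 89.2, 32.9]
contact_force: [0.2, 0.7, -0.3]
gripper_width: 0.0606
```

```bash
python3 - <<'E'
from h import *
np.set_printoptions(precision=4,suppress=True)
p,d=r.capture("top"); q,e=r.capture("side"); m=r.camera_model("top"); ms=r.camera_model("side")
cv2.imwrite("pics/f.png",np.vstack([cv2.resize(p[130:240,200:480],(720,283),interpolation=2),cv2.resize(q[150:270,270:450],(450,300),interpolation=2).repeat(1,0) if 0 else cv2.resize(q[150:270,270:450],(720,310),interpolation=2)])[:,:,::-1])
for n,x,y,h in(("blue",.5995,.0906,.124),("red",.6017,.0009,.113),("pot",.6037,-.089,.084),("cup",.6056,-.1792,.069)):
  for nm,mm,dd in(("top",m,d),("side",ms,e)):
    X=pts(mm,np.ones((400,640),bool),dd); t=X[(np.hypot(X[:,0]-x,X[:,1]-y)<.036)&(X[:,2]>h-.012)]
    if len(t): print(n,nm,len(t),"ztop",np.percentile(t[:,2],90),"off",((t.min(0)+t.max(0))[:2]/2-[x,y]))
E
python3 s.py .5 .2 .2
```

```text
blue top 160 ztop 0.12636238323620239 off [ 0.0006 -0.0014]
blue side 74 ztop 0.12713290151022763 off [ 0.0001 -0.0008]
red top 134 ztop 0.11505403611111009 off [0.0005 0.0012]
red side 73 ztop 0.11540242214932159 off [-0.0004 -0.0004]
pot top 199 ztop 0.085893569719392 off [ 0.0001 -0.0006]
pot side 119 ztop 0.0866864153125961 off [-0.0013 -0.002 ]
cup top 318 ztop 0.07107459960782363 off [ 0.0009 -0.0005]
cup side 196 ztop 0.07088284864053482 off [-0.0007 -0.0003]
pos [0.4566 0.2546 0.2252] shift rows [ 1.27  2.73 -2.16] turn rows [-0.05 -0.14  0.09] w 0.0605 t 25.0667 F [-0.2  0.3  0.3]
```

View pics/f.png

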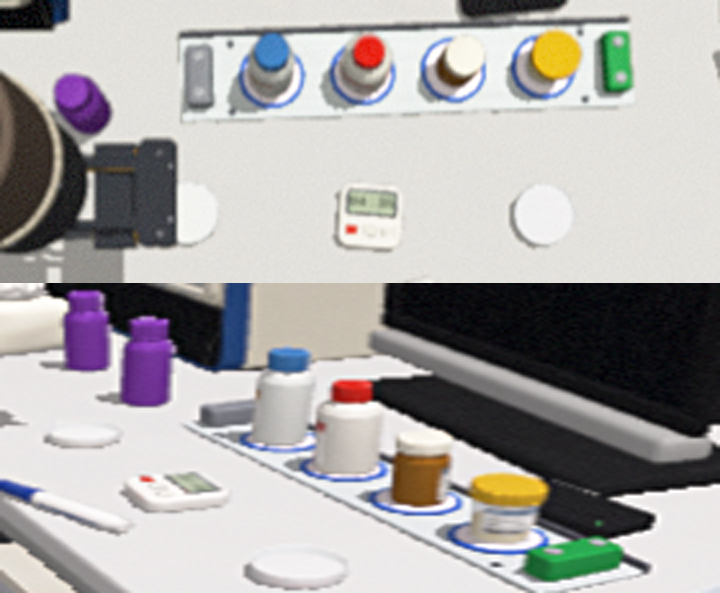

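All four stand upright within about 2 mm of their disc centres, in the right order, and the arm is clear of them.

```bash
python3 -c "
from plant import r
print(r.close_job())"
```

```text
the job is handed in; nothing more can be done
None
```

All four containers are on the rail, sorted by height, and the job is handed in at about 25 s of the 90 s allowed. From the green end stop the order is cup (disc 4), amber pot (disc 3), red-cap bottle (disc 2) and blue-cap bottle (disc 1, grey end). I left the two purple look-alikes where they were.

In the last check, both cameras put every container within about 2 mm of its disc centre. The tops measured 2–3 mm above nominal, as they did before anything was moved, which points to a calibration offset. Both pictures show all four upright and standing free, with the gripper well clear. The highest reaction I saw while setting one down was about 14 N. No check failed or disagreed.

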